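# Put the culture dishes back on their colour pads

### The arm

A 6-joint arm with a two-finger parallel gripper is mounted at the origin on the work surface; the furniture and walls round the work are solid. World frame = base frame: x ahead of the robot, y to its left, z up, the work surface at z = 0. Lengths are in mm, angles in rad, forces in N, time in s.
With the tool pointing down it reaches from about 400 to 825 mm from the base axis. Payload 7 kg.
Tool frame: the origin (TCP) lies at the very end of the fingers, on their centre line; the grasp point (between the pads) lies 19 mm behind it; z points along the fingers, y is the line along which they close (so a half turn about z gives the same grasp; the last joint's range is limited). The gripper opens to 88 mm and grips with 3 to 60 N. Pads are 19 mm wide; open, the fingers measure 130 mm over their backs; the gripper's body (78 mm by 193 mm) begins 47 mm behind the grasp point.
Start: joints at [-0.882, 0.359, 0.012, 0, -1.224, -0.288], TCP at [263.327, -621.493, 189.261] pointing down, gripper open.
Joint ranges: [-3.07, 3.07], [-1.43, 2.12], [-1.02, 1.25], [-3.03, 1.67], [-3.05, -0], [-3.03, 3.03]. Speed limits (rad/s): [2.39, 2.39, 3.01, 3.14, 3.14, 3.14].

### API

Orientations are given as a unit quaternion [x, y, z, w].
In Python, from plant import bot gives the robot as it stands. Calls block until the motion is done:
- bot.move_ptp(position, orientation): joint-space move of the TCP to a pose.
- bot.line_to(position, velocity=150, ori=None): straight line of the TCP; ori=None keeps the orientation; velocity is the mean speed in mm/s.
- bot.move_joints(angles): joint-space move.
- bot.move_gripper(opening, force=None): finger opening in mm; force is the grip in N (None keeps the last); returns when the fingers have stopped.
- bot.pause(seconds).
- bot.solve_ik(position, orientation): joint angles nearest the present ones, or None.
- bot.read_state(): the state.
- bot.camera(name): name is "scene" or "top"; returns the picture (400x640x3 uint8, red, green, blue); there is no depth.
- bot.get_calibration(name): a dict with "fx", "fy", "cx", "cy" (pixels), "view" (4x4, takes a point from world to camera coordinates). Camera axes: x right, y up, looking along -z (the intrinsics and any distortion apply to the point x, -y, -z); pixel columns grow to the right and rows downward; lengths in mm; the calibration is good to about 2 mm. A picture is of the moment at which its call begins. get_calibration takes no time and is no camera call.
A pose or a line that the arm cannot do raises bot.Unreachable and nothing moves.
- bot.close_job(): hands the job in; it is judged then, once.
The state is a dict: "t": time; "joint_pos": joint angles; "qvel": joint speeds; "tau": joint torques, N m; "tcp_pos": TCP position; "eef_rot": TCP orientation; "contact_force": force on the tool from outside, world axes, zero at the start; "moment": the same for the moment, N m; "width": finger opening in mm; "finger_force": force on a finger pad.
Only numpy, scipy, OpenCV 4.12 (cv2) and the standard library are available. Lean on these libraries where they do the work, as an engineer would, in place of code of your own. Each camera call takes 0.05 s, during which the arm holds its last target. There are 200 camera calls.

### The job

The four culture dishes have been put on the wrong pads: move each onto the pad of its own sticker's colour, centred in the printed ring, so that the grey spare pad ends up empty. The grey pad is free for parking a dish on the way; keep the dishes upright, never put one down on the bare bench or drop it, and leave the lab timer where it lies.

Things in the scene. Friction and masses are not known exactly. Their poses are not given: they have to be found in the camera images.
- dish_red: loose closed culture dish, clear, 62 mm across its cover (gripped outline 60 mm) and 15 mm high, with a round red sticker of 40 mm on its cover, 30 g or so, rigid, bears a grip of 20 N across its rim; origin: centre of its underside; z up
- dish_blue: loose closed culture dish, clear, 62 mm across its cover (gripped outline 60 mm) and 15 mm high, with a round blue sticker of 40 mm on its cover, 30 g or so, rigid, bears a grip of 20 N across its rim; origin: centre of its underside; z up
- dish_yellow: loose closed culture dish, clear, 62 mm across its cover (gripped outline 60 mm) and 15 mm high, with a round yellow sticker of 40 mm on its cover, 30 g or so, rigid, bears a grip of 20 N across its rim; origin: centre of its underside; z up
- dish_green: loose closed culture dish, clear, 62 mm across its cover (gripped outline 60 mm) and 15 mm high, with a round green sticker of 40 mm on its cover, 30 g or so, rigid, bears a grip of 20 N across its rim; origin: centre of its underside; z up
- pad_red: fixed flat red pad, 80 mm square and 10 mm thick, with a fine pale ring of 69 mm printed round its middle; a dish stands flat on its top, 10 mm above the origin; origin: centre of its underside, on the bench; x and y along its sides, z up; holds a dish of another colour at the start
- pad_blue: fixed flat blue pad, 80 mm square and 10 mm thick, with a fine pale ring of 69 mm printed round its middle; a dish stands flat on its top, 10 mm above the origin; origin: centre of its underside, on the bench; x and y along its sides, z up; holds a dish of another colour at the start
- pad_yellow: fixed flat yellow pad, 80 mm square and 10 mm thick, with a fine pale ring of 69 mm printed round its middle; a dish stands flat on its top, 10 mm above the origin; origin: centre of its underside, on the bench; x and y along its sides, z up; holds a dish of another colour at the start
- pad_green: fixed flat green pad, 80 mm square and 10 mm thick, with a fine pale ring of 69 mm printed round its middle; a dish stands flat on its top, 10 mm above the origin; origin: centre of its underside, on the bench; x and y along its sides, z up; holds a dish of another colour at the start
- pad_grey: fixed flat grey pad, 80 mm square and 10 mm thick, with a fine pale ring of 69 mm printed round its middle; a dish stands flat on its top, 10 mm above the origin; origin: centre of its underside, on the bench; x and y along its sides, z up; the spare pad, empty at the start
- timer: loose white lab timer lying on its back, 87x86x19 mm, a bystander; origin: centre of its underside

How it is judged:
By the outcome, as a careful person would: the job done as asked, in the order asked, and still so for the second after the job is handed in, with the robot touching nothing.
It also fails if it takes over 104 s, if anything falls off the work surface, if the arm or the gripper's body presses on something with over 40 N, if the wrist force passes 120 N, or if a joint passes its speed limit or range.

## Working session

There is one attempt and no reset: what is moved stays moved. The work goes in short steps, each a Python script; the robot and the scene stay as the last script left them, time stands still between calls to the robot, and variables do not carry over. Pictures are saved under pics/ and viewed, at most 14 in all, crops included, and the job is handed in when it is done.

```bash
ls; mkdir -p pics; python3 - <<'E'
from plant import bot
import cv2
for n in("top","scene"):
    cv2.imwrite(f"pics/{n}0.png",bot.camera(n)[:,:,::-1]); c=bot.get_calibration(n); print({k:(v.tolist() if hasattr(v,'tolist') else v) for k,v in c.items()})
s=bot.read_state();print(s)
E
```

```text
pics
{'fx': 445.8703540632723, 'fy': 445.8703540632723, 'cx': 315.96486606340864, 'cy': 200.87992643414142, 'view': [[-0.029355018066981393, -0.9994302500685438, 0.016657075440028566, -107.11372421054455], [0.9889282930590466, -0.026613434350926404, 0.14598820602832638, -513.4657395221195], [-0.14546172727424672, 0.020758139607790944, 0.9891460890780571, -800.8628407861084], [0.0, 0.0, 0.0, 1.0]]}
{'fx': 478.0035110835894, 'fy': 478.0035110835894, 'cx': 315.8174184295262, 'cy': 198.60657471788912, 'view': [[0.5544528095852096, -0.8322151163717142, 0.00028640091063561154, -386.13686625366904], [0.4507398693616903, 0.30058900486857654, 0.8405235394204763, -235.41658012480173], [-0.6995824841366985, -0.46590154564514263, 0.5417749511140149, -676.1543800060729], [0.0, 0.0, 0.0, 1.0]]}
{'t': 0.1, 'joint_pos': array([-8.81864557e-01,  3.59325100e-01,  1.11748645e-02, -2.87170281e-04,
       -1.22410885e+00, -2.88076803e-01]), 'qvel': array([-0.00135757, -0.00127248,  0.0032724 ,  0.00209779, -0.00064818,
        0.00067751]), 'tau': array([-2.66869734e-03, -5.84161627e+01,  2.93753636e+01,  7.01552063e+00,
        1.02051330e-02, -6.10139523e-05]), 'tcp_pos': array([ 263.15212372, -621.0690855 ,  188.42452403]), 'eef_rot': array([-1.99040312e-01,  9.79991021e-01,  7.09194882e-04, -2.24025534e-04]), 'contact_force': array([-0.44774053, -0.76608286,  0.7480729 ]), 'moment': array([ 0.02983523, -0.04116619,  0.02672202]), 'finger_force': 0.0, 'width': 87.80829039973452}
```

View pics/top0.png

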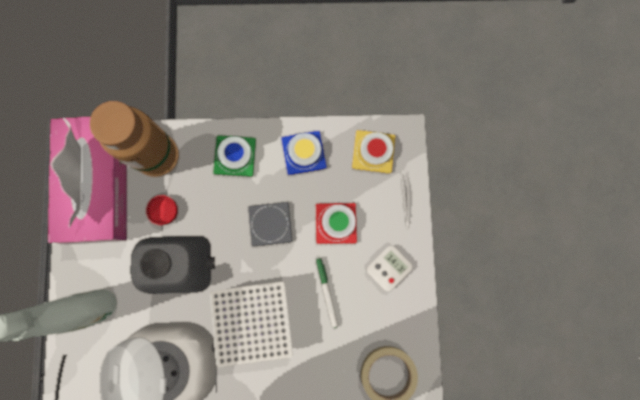

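View pics/scene0.png

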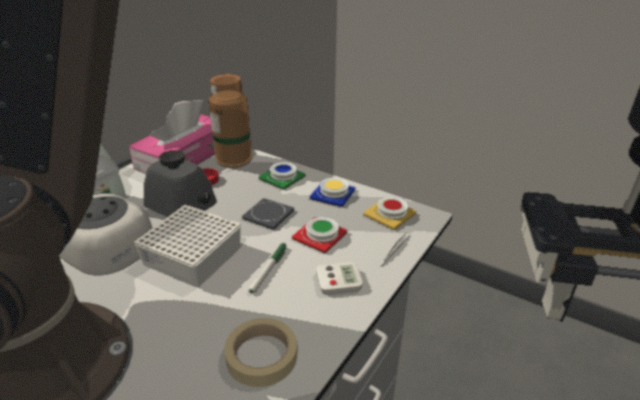

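```bash
cat > see.py <<'E'
import numpy as np, cv2
from scipy.optimize import minimize
from plant import bot
UP=6
def proj(cam,P):
    c=bot.get_calibration(cam); V=np.array(c["view"]); P=np.atleast_2d(np.asarray(P,float))
    q=P@V[:3,:3].T+V[:3,3]; return np.c_[c["cx"]+c["fx"]*q[:,0]/-q[:,2], c["cy"]-c["fy"]*q[:,1]/-q[:,2]]
def unproj(cam,uv,z):
    c=bot.get_calibration(cam); V=np.array(c["view"]); R=V[:3,:3]; o=-R.T@V[:3,3]
    d=R.T@np.array([(uv[0]-c["cx"])/c["fx"],-(uv[1]-c["cy"])/c["fy"],-1]); return (o+d*(z-o[2])/d[2])[:2]
def big(img): return cv2.resize(img,None,fx=UP,fy=UP,interpolation=cv2.INTER_CUBIC)  # big px = UP*(u+.5)-.5
HUE={"red":(172,8),"yellow":(15,35),"green":(45,85),"blue":(105,130)}
def colmask(hsv,c):
    if c=="grey": return ((hsv[...,2]<125)&(hsv[...,1]<70)).astype(np.uint8)
    lo,hi=HUE[c]; h=hsv[...,0]; m=(h>=lo)&(h<=hi) if lo<hi else (h>=lo)|(h<=hi)
    return (m&(hsv[...,1]>110)).astype(np.uint8)
def comp(cam,img,c,uv,r):
    """colour region within r px of uv: convex hull in original px"""
    m=colmask(cv2.cvtColor(big(img),cv2.COLOR_RGB2HSV),c); k=np.zeros_like(m)
    cv2.circle(k,[int(UP*(v+.5)) for v in uv],int(UP*r),1,-1)
    m=cv2.morphologyEx(m&k,cv2.MORPH_OPEN,np.ones((5,5),np.uint8))
    pts=np.vstack([x for x in cv2.findContours(m,0,2)[0] if cv2.contourArea(x)>60])
    return cv2.convexHull(pts)
def fit(hull,outline,x0):
    """pose whose projected outline best overlaps the hull"""
    h=hull.reshape(-1,2).astype(np.float32)
    def cost(p):
        q=cv2.convexHull((UP*(outline(p)+.5)-.5).astype(np.float32)); a,_=cv2.intersectConvexConvex(h,q)
        return 1-a/(cv2.contourArea(h)+cv2.contourArea(q)-a)
    s=np.array([6,6,.15][:len(x0)]); sim=np.vstack([x0]+[np.array(x0)+np.eye(len(x0))[i]*s for i in range(len(x0))])
    r=minimize(cost,x0,method="Nelder-Mead",options=dict(initial_simplex=sim,xatol=.01,fatol=1e-5,maxiter=500)); return r.x,1-r.fun
def square(cam,p):
    c,s=np.cos(p[2]),np.sin(p[2]); return proj(cam,[[p[0]+c*a-s*b,p[1]+s*a+c*b,z] for z in(0,10) for a in(-40,40) for b in(-40,40)])
TH=np.linspace(0,2*np.pi,48,endpoint=False)
def circ(cam,p,r,z): return proj(cam,np.c_[p[0]+r*np.cos(TH),p[1]+r*np.sin(TH),0*TH+z])
def pad(cam,img,c,xy):
    return fit(comp(cam,img,c,proj(cam,[*xy,10])[0],36),lambda p:square(cam,p),[*xy,0.])
def dish(cam,img,c,xy,z=25):
    return fit(comp(cam,img,c,proj(cam,[*xy,z])[0],14),lambda p:circ(cam,p,20,z),[*xy])
E
python3 - <<'E'
from see import *
top=cv2.imread("pics/top0.png")[:,:,::-1].copy(); sc=cv2.imread("pics/scene0.png")[:,:,::-1].copy()
P={"green":(235,156),"blue":(305,153),"yellow":(374,152),"red":(337,223),"grey":(270,224)}
D={"blue":(234,153),"yellow":(304,149),"red":(377,148),"green":(339,221)}
ov={"top":big(top),"scene":big(sc)}
for cam,img in(("top",top),("scene",sc)):
  for c,uv in P.items():
    p,i=pad(cam,img,c,unproj("top",uv,10)); print(cam,"pad",c,p.round(2),round(i,3))
    o=[(UP*(q+.5)).astype(int) for q in (cv2.convexHull(square(cam,p).astype(np.float32))[:,0],circ(cam,p,34.5,10))]
    cv2.polylines(ov[cam],o,True,(255,0,255),1)
  for c,uv in D.items():
    p,i=dish(cam,img,c,unproj("top",uv,25)); print(cam,"dish",c,p.round(2),round(i,3))
    cv2.polylines(ov[cam],[(UP*(circ(cam,p,r,25)+.5)).astype(int) for r in(20,31)],True,(0,255,255),1)
o=ov["top"][120*UP:255*UP,205*UP:405*UP]; cv2.imwrite("pics/ov1.png",cv2.resize(o,(800,540))[:,:,::-1])
o=ov["scene"][150*UP:255*UP,235*UP:425*UP]; cv2.imwrite("pics/ov2.png",cv2.resize(o,(800,442))[:,:,::-1])
E
```

```text
top pad green [ 6.129e+02  3.486e+01 -9.000e-02] 0.857
top pad blue [ 6.1568e+02 -1.0156e+02  1.5000e-01] 0.898
top pad yellow [ 6.1258e+02 -2.3990e+02 -1.9000e-01] 0.933
top pad red [ 4.7202e+02 -1.5841e+02 -2.0000e-02] 0.937
top pad grey [ 4.7316e+02 -3.3690e+01  7.0000e-02] 0.953
top dish blue [615.14  34.72] 0.766
top dish yellow [ 618.14 -101.65] 0.834
top dish red [ 616.44 -243.37] 0.827
top dish green [ 475.57 -163.47] 0.735
scene pad green [ 6.139e+02  4.165e+01 -8.000e-02] 0.568
scene pad blue [ 6.1309e+02 -1.0032e+02  3.0000e-01] 0.675
scene pad yellow [ 6.1345e+02 -2.3804e+02 -1.5000e-01] 0.725
scene pad red [ 4.7158e+02 -1.5719e+02 -1.0000e-02] 0.716
scene pad grey [ 4.6835e+02 -3.6010e+01  9.0000e-02] 0.455
scene dish blue [612.81  36.18] 0.624
scene dish yellow [ 614.89 -102.37] 0.855
scene dish red [ 614.49 -242.4 ] 0.804
scene dish green [ 473.55 -162.69] 0.681
```

View pics/ov1.png

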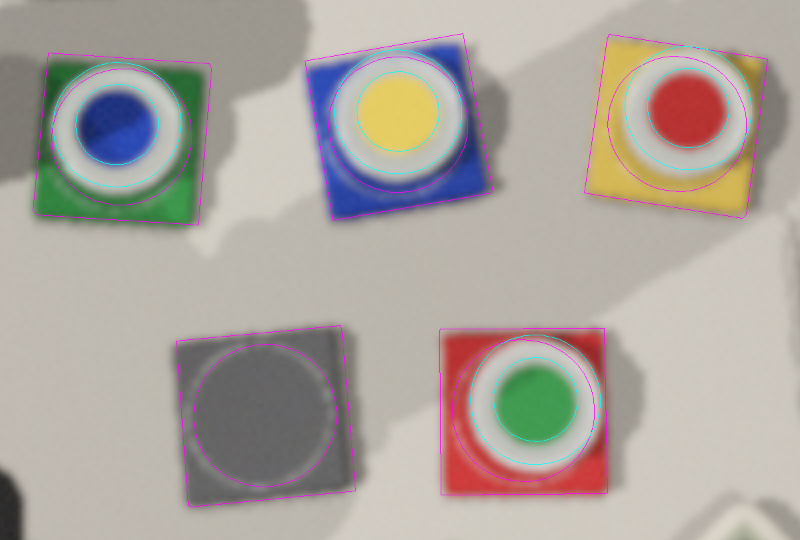

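View pics/ov2.png

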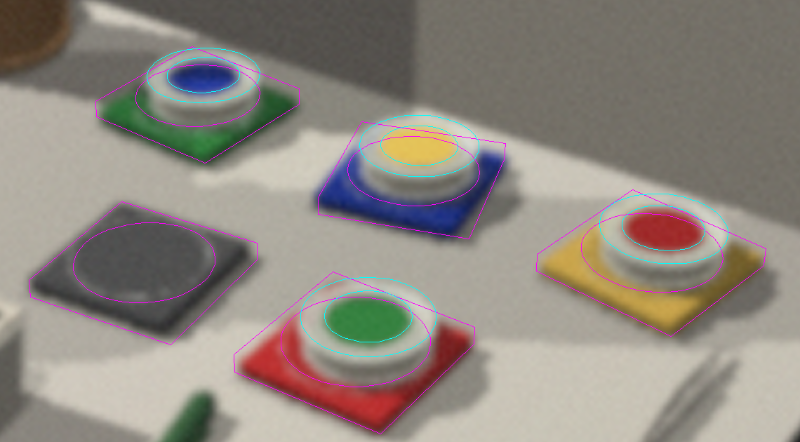

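```bash
cat >> see.py <<'E'
def grad(img):
    f=cv2.GaussianBlur(img.astype(np.float32),(0,0),.8); return np.sqrt(sum(cv2.Sobel(f[...,i],cv2.CV_32F,a,1-a)**2 for i in range(3) for a in(0,1)))
def edgefit(G,outline,x0,span):
    """pose whose outline lies on the strongest mean colour edge; start = grid search"""
    def cost(p):
        q=outline(p).astype(np.float32); return -float(np.minimum(cv2.remap(G,q[:,0],q[:,1],cv2.INTER_CUBIC),250).mean())
    g=np.arange(-span,span+.1,2.); yaws=[()] if len(x0)==2 else [(x0[2]+t,) for t in np.arange(-.3,.31,.06)]
    best=min(((x0[0]+a,x0[1]+b,*y) for a in g for b in g for y in yaws),key=cost)
    d=np.diag([1.5,1.5,.04][:len(x0)]); r=minimize(cost,best,method="Nelder-Mead",options=dict(initial_simplex=np.vstack([best,np.array(best)+d]),xatol=.01,fatol=.001)); return r.x,-r.fun
def dense(h,n=15): return np.vstack([h[i]+(h[(i+1)%len(h)]-h[i])*t for i in range(len(h)) for t in [np.linspace(.08,.92,n)[:,None]]])
def padE(cam,img,xy,yaw=0.): return edgefit(grad(img),lambda p:dense(cv2.convexHull(square(cam,p).astype(np.float32))[:,0]),[*xy,yaw],8)
def dishE(cam,img,xy,z=25): return edgefit(grad(img),lambda p:circ(cam,p,20,z),[*xy],8)
E
python3 - <<'E'
from see import *
top=cv2.imread("pics/top0.png")[:,:,::-1].copy(); sc=cv2.imread("pics/scene0.png")[:,:,::-1].copy()
P={"green":(613,35,-.08),"blue":(612,-102,.15),"yellow":(611,-240,-.17),"red":(471,-158,0),"grey":(472,-34,.08)}
D={"blue":(615,35),"yellow":(618,-102),"red":(616,-243),"green":(475,-163)}
ov={"top":big(top),"scene":big(sc)}
for cam,img in(("top",top),("scene",sc)):
  for c,g in P.items():
    p,i=padE(cam,img,g[:2],g[2]); print(cam,"pad",c,p.round(2).tolist(),round(i))
    o=[(UP*(q+.5)).astype(int) for q in (cv2.convexHull(square(cam,p).astype(np.float32))[:,0],circ(cam,p,34.5,10))]
    cv2.polylines(ov[cam],o,True,(255,0,255),1)
  for c,g in D.items():
    p,i=dishE(cam,img,g); print(cam,"dish",c,p.round(2).tolist(),round(i))
    cv2.polylines(ov[cam],[(UP*(circ(cam,p,r,25)+.5)).astype(int) for r in(20,31)],True,(0,255,255),1)
a=cv2.resize(ov["top"][125*UP:250*UP,210*UP:400*UP],(700,460)); b=cv2.resize(ov["scene"][155*UP:255*UP,240*UP:420*UP],(700,389))
cv2.imwrite("pics/ov3.png",a[:,:,::-1]); cv2.imwrite("pics/ov4.png",b[:,:,::-1])
E
```

```text
top pad green [608.56, 36.75, -0.08] 229Traceback (most recent call last):
  File "<stdin>", line 8, in <module>
  File "see.py", line 50, in padE
    def padE(cam,img,xy,yaw=0.): return edgefit(grad(img),lambda p:dense(cv2.convexHull(square(cam,p).astype(np.float32))[:,0]),[*xy,yaw],8)
                                        ~~~~~~~^^^^^^^^^^^^^^^^^^^^^^^^^^^^^^^^^^^^^^^^^^^^^^^^^^^^^^^^^^^^^^^^^^^^^^^^^^^^^^^^^^^^^^^^^^^^^
  File "see.py", line 47, in edgefit
    best=min(((x0[0]+a,x0[1]+b,*y) for a in g for b in g for y in yaws),key=cost)
  File "see.py", line 45, in cost
    q=outline(p).astype(np.float32); return -float(np.minimum(cv2.remap(G,q[:,0],q[:,1],cv2.INTER_CUBIC),250).mean())
      ~~~~~~~^^^
  File "see.py", line 50, in <lambda>
    def padE(cam,img,xy,yaw=0.): return edgefit(grad(img),lambda p:dense(cv2.convexHull(square(cam,p).astype(np.float32))[:,0]),[*xy,yaw],8)
                                                                                        ~~~~~~^^^^^^^
  File "see.py", line 33, in square
    c,s=np.cos(p[2]),np.sin(p[2]); return proj(cam,[[p[0]+c*a-s*b,p[1]+s*a+c*b,z] for z in(0,10) for a in(-40,40) for b in(-40,40)])
                                          ~~~~^^^^^^^^^^^^^^^^^^^^^^^^^^^^^^^^^^^^^^^^^^^^^^^^^^^^^^^^^^^^^^^^^^^^^^^^^^^^^^^^^^^^^^
  File "see.py", line 6, in proj
    c=bot.get_calibration(cam); V=np.array(c["view"]); P=np.atleast_2d(np.asarray(P,float))
ValueError: time passes only in moves, steps and waits
```

```bash
sed -i 's/^UP=6/UP=6\nCAL={n:bot.get_calibration(n) for n in("top","scene")}/; s/c=bot.get_calibration(cam)/c=CAL[cam]/; s/np.minimum(\(cv2.remap([^)]*)\),250)/np.sqrt(np.maximum(\1,0))/' see.py; sed -n 45,48p see.py
cat > m1.py <<'E'
from see import *
top=cv2.imread("pics/top0.png")[:,:,::-1].copy(); sc=cv2.imread("pics/scene0.png")[:,:,::-1].copy()
P={"green":(613,35,-.08),"blue":(612,-102,.15),"yellow":(611,-240,-.17),"red":(471,-158,0),"grey":(472,-34,.08)}
D={"blue":(615,35),"yellow":(618,-102),"red":(616,-243),"green":(475,-163)}
ov={"top":big(top),"scene":big(sc)}
for cam,img in(("top",top),("scene",sc)):
  for c,g in P.items():
    p,i=padE(cam,img,g[:2],g[2]); print(cam,"pad",c,p.round(2).tolist(),round(i,1))
    o=[(UP*(q+.5)).astype(int) for q in (cv2.convexHull(square(cam,p).astype(np.float32))[:,0],circ(cam,p,34.5,10))]
    cv2.polylines(ov[cam],o,True,(255,0,255),1)
  for c,g in D.items():
    p,i=dishE(cam,img,g); print(cam,"dish",c,p.round(2).tolist(),round(i,1))
    cv2.polylines(ov[cam],[(UP*(circ(cam,p,r,25)+.5)).astype(int) for r in(20,31)],True,(0,255,255),1)
a=cv2.resize(ov["top"][125*UP:250*UP,210*UP:400*UP],(700,460)); b=cv2.resize(ov["scene"][155*UP:255*UP,240*UP:420*UP],(700,389))
cv2.imwrite("pics/ov3.png",a[:,:,::-1]); cv2.imwrite("pics/ov4.png",b[:,:,::-1])
E
python3 m1.py
```

```text
def cost(p):
        q=outline(p).astype(np.float32); return -float(np.sqrt(np.maximum(cv2.remap(G,q[:,0],q[:,1],cv2.INTER_CUBIC),0)).mean())
    g=np.arange(-span,span+.1,2.); yaws=[()] if len(x0)==2 else [(x0[2]+t,) for t in np.arange(-.3,.31,.06)]
    best=min(((x0[0]+a,x0[1]+b,*y) for a in g for b in g for y in yaws),key=cost)
top pad green [609.8, 36.88, -0.08] 16.1
top pad blue [614.28, -100.64, 0.14] 17.4
top pad yellow [611.66, -239.48, -0.14] 12.8
top pad red [471.23, -159.87, -0.02] 17.3
top pad grey [472.95, -32.35, 0.08] 16.1
top dish blue [613.3, 35.24] 19.9
top dish yellow [616.66, -101.64] 14.3
top dish red [614.89, -243.03] 19.6
top dish green [473.05, -163.51] 18.6
scene pad green [606.44, 35.37, -0.08] 16.8
scene pad blue [610.33, -100.84, 0.22] 17.3
scene pad yellow [604.9, -247.49, -0.34] 14.5
scene pad red [467.57, -160.51, 0.01] 16.8
scene pad grey [469.18, -33.91, 0.12] 17.2
scene dish blue [610.0, 34.35] 19.7
scene dish yellow [613.69, -102.34] 14.8
scene dish red [612.7, -243.48] 20.3
scene dish green [470.58, -164.41] 19.8
```

View pics/ov3.png

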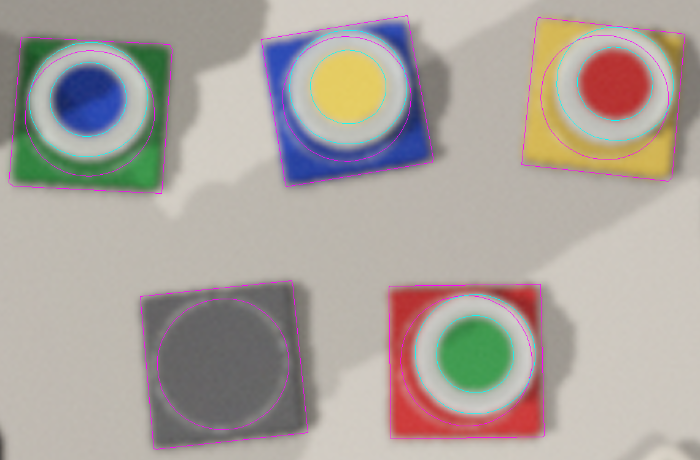

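View pics/ov4.png

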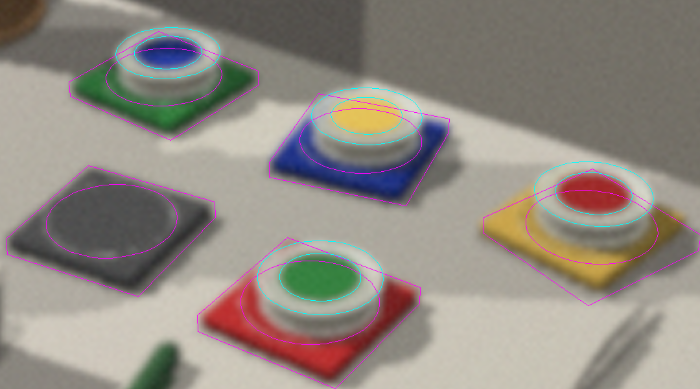

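The top view shows blue dish on green pad (234,153), yellow on blue (304,149), red on yellow (377,148), green on red (339,221), and grey pad empty (270,224). The two cameras differ by a constant of about 3 mm in x and 1 mm in y. The plan is green→grey, red→red, yellow→yellow, blue→blue, green→green, measuring each pad once it is bare.

```bash
cat > act.py <<'E'
from see import *
B=np.array([-1.5,-.5])            # top-camera frame -> robot frame
Q=[2**-.5,2**-.5,0,0]             # down, fingers close along world x
HOME=[-0.882,0.359,0.012,0,-1.224,-0.288]; ZG,ZH=13.5,75.
def at(xy,z): return [*(np.array(xy)+B),z]
def state(tag):
    s=bot.read_state(); print(tag,"t%.1f"%s["t"],"tcp",s["tcp_pos"].round(1),"w%.1f"%s["width"],"ff%.1f"%s["finger_force"],"F",s["contact_force"].round(1)); return s
def pick(xy):
    bot.move_gripper(82); bot.move_ptp(at(xy,ZH),Q); bot.line_to(at(xy,ZG),60); state("down")
    bot.move_gripper(55,10); state("grip"); bot.line_to(at(xy,ZH),100)
def place(xy):
    bot.line_to(at(xy,ZH),150); bot.line_to(at(xy,ZG+.5),40); bot.pause(.2); state("set")
    bot.move_gripper(80); bot.line_to(at(xy,ZH+40),120)
def home(name):
    bot.move_joints(HOME); im={}
    for n in("top","scene"): im[n]=bot.camera(n); cv2.imwrite(f"pics/{n}{name}.png",im[n][:,:,::-1])
    state("home"); return im
def ridge(img):
    f=img.astype(np.float32).min(2); return np.maximum(cv2.GaussianBlur(f,(0,0),.7)-cv2.GaussianBlur(f,(0,0),2.5),0)
def ringE(cam,img,xy): return edgefit(ridge(img),lambda p:circ(cam,p,34.5,10),list(xy),6)
E
python3 - <<'E'
from act import *
top=cv2.imread("pics/top0.png")[:,:,::-1].copy(); sc=cv2.imread("pics/scene0.png")[:,:,::-1].copy()
print(ringE("top",top,(472.9,-32.4)),ringE("scene",sc,(469.2,-33.9)))
for s in (1,-1):
  q=[2**-.5,s*2**-.5,0,0]
  for p in((610,37),(614,-101),(612,-240),(471,-160),(473,-32)):
    r=bot.solve_ik(at(p,ZG),q); print(s,p,None if r is None else np.round(r,2))
E
```

```text
(array([473.06684735, -30.88970199]), np.float64(2.2693557739257812)) (array([470.48596306, -31.8643259 ]), np.float64(1.6427949666976929))
1 (610, 37) [ 0.38  0.42 -0.35  0.   -0.81  2.76]
1 (614, -101) [ 0.15  0.43 -0.32  0.   -0.82  2.99]
1 (612, -240) None
1 (471, -160) None
1 (473, -32) [ 0.35  0.23 -0.65  0.   -0.69  2.79]
-1 (610, 37) [ 0.38  0.42 -0.35  0.   -0.81 -0.38]
-1 (614, -101) [ 0.15  0.43 -0.32  0.   -0.82 -0.15]
-1 (612, -240) [-0.08  0.48 -0.24  0.   -0.86  0.08]
-1 (471, -160) [ 0.07  0.26 -0.6   0.   -0.71 -0.07]
-1 (473, -32) [ 0.35  0.23 -0.65  0.   -0.69 -0.35]
```

```bash
sed -i 's/Q=\[2\*\*-.5,2/Q=[2**-.5,-2/' act.py; python3 - <<'E'
from act import *
pick((473.05,-163.5)); place((473.07,-30.9)); im=home("1")
for cam,d in(("top",0),("scene",-2.7)):
    print(cam,"green",dishE(cam,im[cam],(473+d,-31+d/3)),"redring",ringE(cam,im[cam],(471.5+d,-159+d/3)),padE(cam,im[cam],(471+d,-159+d/3)))
E
```

```text
down t3.5 tcp [ 471.9 -164.    13.9] w81.9 ff0.0 F [-0.5 -0.1  0.5]
grip t4.2 tcp [ 471.6 -164.    13.5] w55.3 ff0.0 F [-0.3 -1.2 -0.2]
set t7.9 tcp [471.7 -31.4  14.1] w54.9 ff0.0 F [-0.5  0.4 -0.6]
home t11.9 tcp [ 264.3 -621.   189.1] w80.3 ff0.0 F [-0.   0.2  0.4]
top green (array([473.9211446 , -19.78866455]), np.float64(4.878155708312988)) redring (array([ 479.95678329, -151.33647537]), np.float64(2.819955587387085)) (array([ 4.71099807e+02, -1.59789662e+02, -1.96251856e-02]), np.float64(17.269304275512695))
scene green (array([471.61285131, -26.17962995]), np.float64(11.442971229553223)) redring (array([ 476.78012543, -156.23158112]), np.float64(2.723433494567871)) (array([ 4.67832171e+02, -1.60494453e+02,  7.96127795e-03]), np.float64(16.897186279296875))
```

View pics/scene1.png

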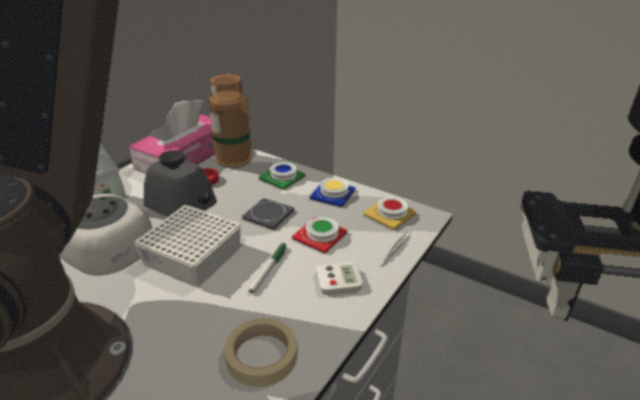

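The scene shows the green dish still on the red pad (322,229). The fingers closed to 55 mm without contact, so I'm repeating the grasp and looking at it before lifting.

```bash
python3 - <<'E'
from act import *
t0=cv2.imread("pics/top0.png")[:,:,::-1].copy();t1=cv2.imread("pics/top1.png")[:,:,::-1].copy()
print(dishE("top",t0,(473,-163.5)),dishE("top",t1,(473,-163.5)))
xy=(473.05,-163.5)
bot.move_gripper(82); bot.move_ptp(at(xy,60),Q); bot.line_to(at(xy,ZG),60)
for w in (66,58,50):
    bot.move_gripper(w,10); s=state("w")
a=bot.camera("scene")[170:270,270:400]; b=bot.camera("top")[170:270,280:410]
cv2.imwrite("pics/g.png",np.vstack([cv2.resize(x,(780,600)) for x in(a,)])[:,:,::-1]); cv2.imwrite("pics/g2.png",cv2.resize(b,(520,400))[:,:,::-1])
E
```

```text
(array([ 472.98913848, -163.68377709]), np.float64(18.5621280670166)) (array([ 472.98913848, -163.68377709]), np.float64(18.542932510375977))
w t15.6 tcp [ 471.6 -164.    13.6] w66.3 ff0.0 F [ 0.1  0.7 -0. ]
w t16.0 tcp [ 471.5 -164.    13.5] w58.4 ff0.0 F [ 1.  -0.6  0.5]
w t16.4 tcp [ 471.5 -164.    13.5] w50.1 ff0.0 F [ 0.7 -0.2 -0.3]
```

View pics/g.png

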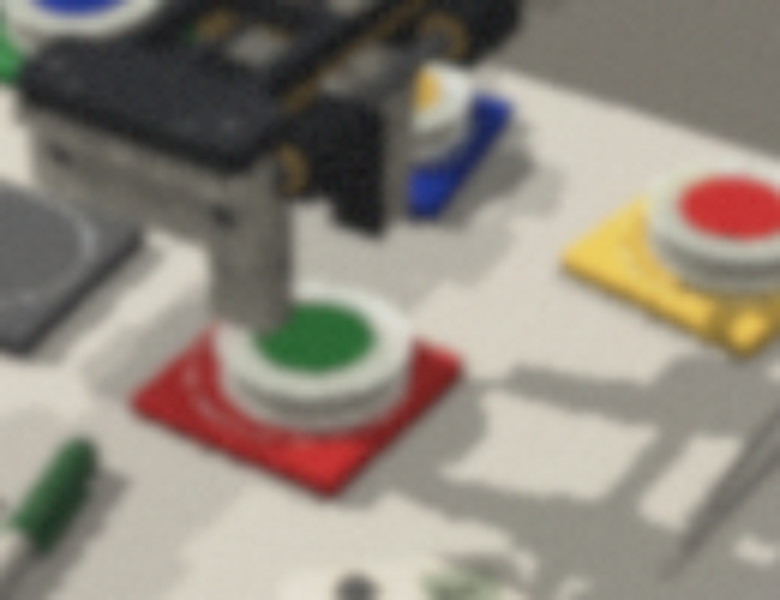

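```bash
python3 - <<'E'
from act import *
print("tcp home",proj("scene",[264.3,-621,189.1])); s=bot.read_state(); print(s["width"], s["eef_rot"], s["joint_pos"].round(3))
print("expected tips",proj("scene",[[446.5,-164,13.5],[496.5,-164,13.5],[446.5,-164,45],[496.5,-164,45]]), "seen ~(312.5,223),(331.7,209)")
a=bot.camera("scene")[170:270,270:400]
E
```

```text
tcp home [[598.23657288 345.29252544]]
50.41086252825061 [ 7.07126148e-01 -7.07087414e-01  2.73500550e-06  1.38333546e-05] [ 0.06   0.265 -0.592  0.    -0.713 -0.06 ]
expected tips [[314.71509935 236.70266464]
 [328.85686078 223.82157458]
 [314.69876588 223.17861086]
 [329.10270453 210.57196476]] seen ~(312.5,223),(331.7,209)
```

View pics/g2.png

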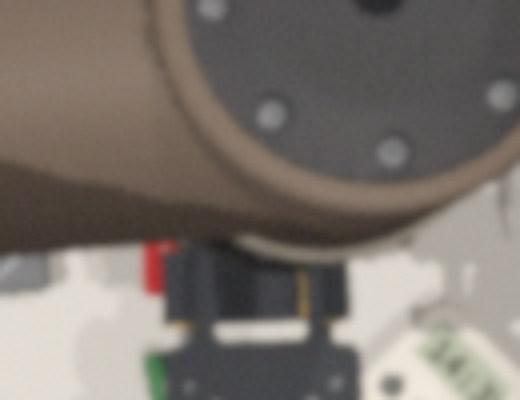

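Gripping view: the two fingertips appear at about (312,223) and (332,209). That fits tips at z ≈ 45 rather than the 13.5 reported, so the real fingertips sit about 31 mm short of the stated TCP. I'll go lower, with force checks.

```bash
python3 - <<'E'
from act import *
xy=(473.0,-163.6)
bot.line_to(at(xy,30),100); bot.move_gripper(80)
for z in (-6,-11,-15):
    bot.line_to(at(xy,z),60); s=state("z")
    if abs(s["contact_force"][2])>5: break
bot.move_gripper(55,10); bot.pause(.2); state("grip")
a=bot.camera("scene")[170:270,270:400]; cv2.imwrite("pics/g3.png",cv2.resize(a,(650,500))[:,:,::-1])
E
```

```text
z t18.4 tcp [ 471.6 -164.1   -6.1] w79.8 ff0.0 F [-0.   1.1  0.1]
z t18.6 tcp [ 471.4 -164.1  -11.1] w80.4 ff0.0 F [-0.3  0.2  0.3]
z t18.9 tcp [ 471.3 -164.1  -15.2] w79.8 ff0.0 F [ 0.2  0.7 -0.3]
grip t19.6 tcp [ 471.6 -164.1  -14.9] w57.5 ff10.0 F [ 0.6 -0.1  0.8]
```

View pics/g3.png

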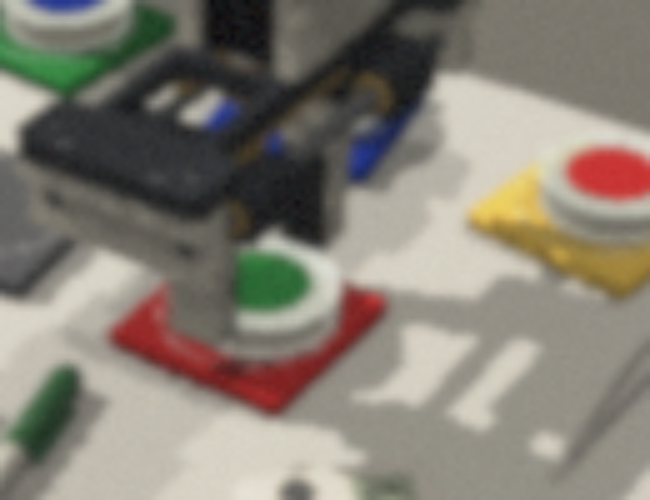

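The grip holds now (10 N on the pads). Carrying the dish to the grey pad and measuring where it lands.

```bash
sed -i 's/ZG,ZH=13.5,75./ZG,ZH=-15.,35./; s/ZG+.5)/ZG+.3)/' act.py; python3 - <<'E'
from act import *
bot.line_to(at((473.0,-163.6),ZH),80); state("lift"); place((473.07,-30.9)); im=home("2")
for cam,d in(("top",0),("scene",-2.7)):
    m=im[cam]; f=lambda v:(v[0].round(2).tolist(),round(float(v[1]),1))
    print(cam,"green",f(dishE(cam,m,(473+d,-31+d/3))),"redring",f(ringE(cam,m,(471.5+d,-159+d/3))),f(padE(cam,m,(471+d,-159+d/3))))
m=im["top"]; a=cv2.resize(m[125:250,210:400],(760,500)); cv2.imwrite("pics/t2.png",a[:,:,::-1])
E
```

```text
lift t20.4 tcp [ 471.1 -164.    34.7] w58.0 ff10.0 F [ 0.  -0.2 -0.1]
set t23.0 tcp [471.8 -31.3 -14.5] w57.9 ff10.0 F [-0.4  0.2 -0.4]
home t26.9 tcp [ 264.2 -621.   189. ] w80.0 ff0.0 F [ 1.4 -0.8 -0.7]
top green ([472.6, -30.67], 19.4) redring ([471.15, -159.37], 2.7) ([470.78, -159.61, -0.02], 17.7)
scene green ([469.61, -31.48], 20.3) redring ([467.83, -160.24], 1.9) ([467.6, -160.82, -0.0], 17.6)
```

View pics/t2.png

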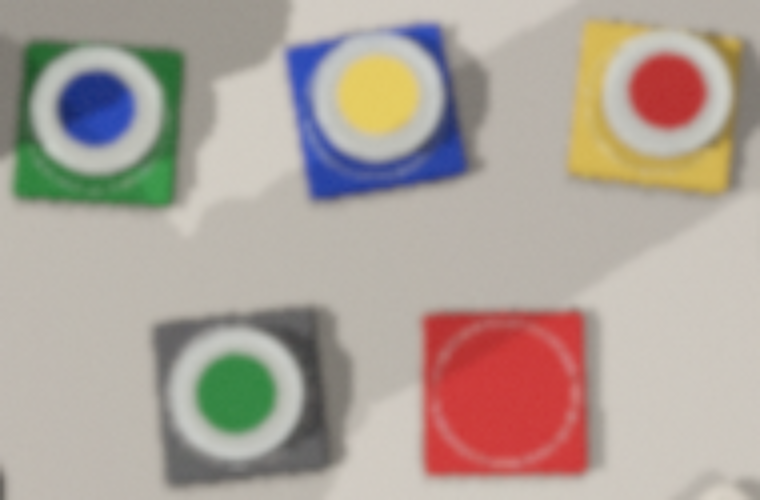

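Green dish landed within 0.5 mm of the grey ring centre, and the red pad is bare with its ring at crop (505,392). Next is red → red pad.

```bash
cat >> act.py <<'E'
def step(src,dst,newpad,name,yaw):
    pick(src); state("lift"); place(dst); im=home(name)
    f=lambda v:(v[0].round(2).tolist(),round(float(v[1]),1))
    for cam,d in(("top",np.zeros(2)),("scene",np.array([-2.9,-.85]))):
        m=im[cam]; print(cam,"placed err",(dishE(cam,m,dst+d)[0]-d-dst).round(2),"ring",f(ringE(cam,m,newpad+d)),"pad",f(padE(cam,m,newpad+d,yaw)))
E
python3 - <<'E'
from act import *
step(np.array([614.9,-243.0]),np.array([471.0,-159.4]),np.array([610.8,-239.5]),"3",-.14)
E
```

```text
down t30.1 tcp [ 613.7 -243.5  -14.7] w82.2 ff0.0 F [-0.1 -0.4  1.6]
grip t30.7 tcp [ 613.6 -243.5  -14.8] w57.9 ff10.0 F [-0.3  0.7  1.1]
lift t31.3 tcp [ 613.1 -243.3   34.8] w57.8 ff10.0 F [ 0.2  0.6 -1.7]
set t34.2 tcp [ 469.7 -159.9  -14.5] w57.8 ff10.0 F [ 0.4 -0.3 -0.6]
home t37.7 tcp [ 264.3 -620.9  189. ] w79.7 ff0.0 F [ 0.1 -0.8  0.7]
top placed err [-0.71  0.15] ring ([612.62, -239.34], 1.9) pad ([611.83, -239.51, -0.14], 13.4)
scene placed err [-0.22  0.23] ring ([609.4, -240.31], 1.3) pad ([607.59, -243.82, -0.17], 13.8)
```

```bash
python3 - <<'E'
from act import *
step(np.array([616.6,-101.6]),np.array([612.9,-239.4]),np.array([613,-100.8]),"4",.15)
E
```

```text
down t41.2 tcp [ 615.4 -102.1  -14.7] w81.8 ff0.0 F [-0.3 -0.3  0.6]
grip t41.8 tcp [ 615.3 -102.1  -14.8] w58.0 ff10.0 F [-0.8  0.5  1.9]
lift t42.4 tcp [ 614.8 -102.    34.7] w58.4 ff10.0 F [-0.1 -0.6 -0.6]
set t45.1 tcp [ 611.5 -239.9  -14.5] w58.1 ff10.0 F [ 0.5  0.3 -1. ]
home t48.6 tcp [ 264.3 -621.1  188.7] w80.0 ff0.0 F [ 0.5 -0.6 -0.4]
top placed err [-0.92 -0.18] ring ([613.56, -100.09], 2.9) pad ([613.82, -100.62, 0.15], 17.9)
scene placed err [0.18 0.53] ring ([615.1, -95.1], 2.1) pad ([609.53, -102.59, 0.22], 18.2)
```

```bash
python3 - <<'E'
from act import *
step(np.array([613.2,35.2]),np.array([613.9,-100.2]),np.array([609.5,36.5]),"5",-.08)
m=cv2.imread("pics/top5.png"); cv2.imwrite("pics/t5.png",cv2.resize(m[125:250,210:400],(760,500)))
E
```

```text
down t52.6 tcp [612.   34.8 -14.7] w82.1 ff0.0 F [ 0.1 -0.2  0.3]
grip t53.1 tcp [611.8  34.8 -14.8] w57.3 ff10.0 F [-1.4  0.5  1.4]
lift t53.8 tcp [611.3  34.7  34.7] w57.9 ff10.0 F [-0.2  0.3  0.1]
set t56.4 tcp [ 612.5 -100.7  -14.5] w58.0 ff10.0 F [ 0.1 -1.3  0. ]
home t60.3 tcp [ 264.2 -621.1  188.9] w79.9 ff0.0 F [-0.3  0.2  0.4]
top placed err [-1.04 -0.06] ring ([610.38, 37.23], 2.3) pad ([610.16, 36.67, -0.08], 16.5)
scene placed err [-0.58  0.41] ring ([610.5, 39.07], 1.7) pad ([606.35, 35.18, -0.07], 16.6)
```

View pics/t5.png

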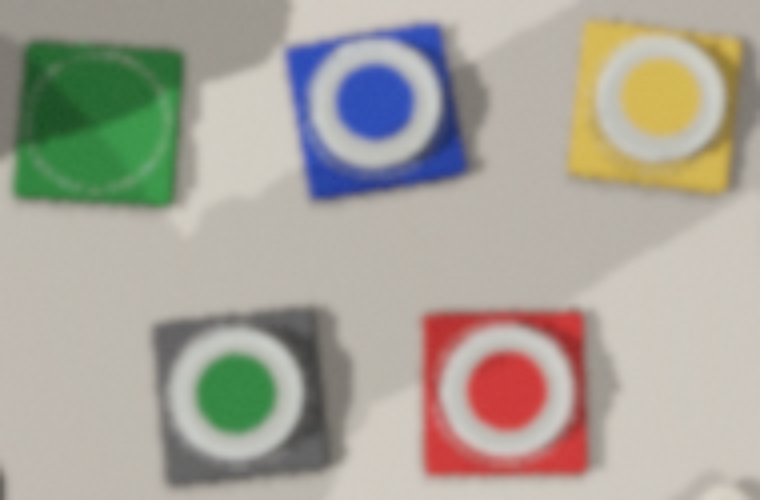

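Red, yellow and blue dishes are on their pads, and the bare green pad's ring is at crop (98,122). Last move: green → green pad.

```bash
python3 - <<'E'
from act import *
step(np.array([472.6,-30.7]),np.array([610.9,37.1]),np.array([473,-31.]),"6",.08)
t=cv2.imread("pics/top6.png")[:,:,::-1].copy(); s=cv2.imread("pics/scene6.png")[:,:,::-1].copy(); o=big(t)
for c,r in dict(red=(471.15,-159.4),yellow=(612.5,-239.4),blue=(613.6,-100.2),green=(610.4,37.2)).items():
    r=np.array(r); print(c,"off ring: top",(dishE("top",t,r)[0]-r).round(2),"scene",(dishE("scene",s,r-[2.9,.85])[0]-r+[2.9,.85]).round(2))
    p=dishE("top",t,r)[0]; cv2.polylines(o,[(UP*(circ("top",r,34.5,10)+.5)).astype(int)],True,(255,0,255),1); cv2.polylines(o,[(UP*(circ("top",p,31,25)+.5)).astype(int)],True,(0,255,255),1)
cv2.imwrite("pics/t6.png",cv2.resize(o[125*UP:290*UP,210*UP:420*UP],(760,597))[:,:,::-1])
E
```

```text
down t63.9 tcp [471.4 -31.1 -14.8] w82.3 ff0.0 F [ 0.8  0.  -0.1]
grip t64.4 tcp [471.2 -31.2 -14.8] w58.0 ff10.0 F [0.2 0.3 2.6]
lift t65.1 tcp [470.7 -31.2  34.7] w58.0 ff10.0 F [-0.3 -0.3 -0.7]
set t67.8 tcp [609.5  36.7 -14.6] w57.5 ff10.0 F [ 0.1 -0.1 -0.3]
home t72.1 tcp [ 264.1 -621.2  188.9] w80.0 ff0.0 F [ 0.4 -0.  -0.2]
top placed err [-0.62 -0.27] ring ([473.04, -30.83], 2.3) pad ([472.96, -32.36, 0.08], 16.0)
scene placed err [-0.86 -0.45] ring ([470.37, -31.8], 1.6) pad ([469.16, -33.92, 0.12], 17.3)
red off ring: top [-0.83  0.09] scene [-0.41  0.2 ]
yellow off ring: top [-0.53 -0.14] scene [0.55 0.57]
blue off ring: top [-0.8   0.01] scene [-0.48  0.25]
green off ring: top [-0.06 -0.32] scene [-0.34 -0.58]
```

View pics/t6.png

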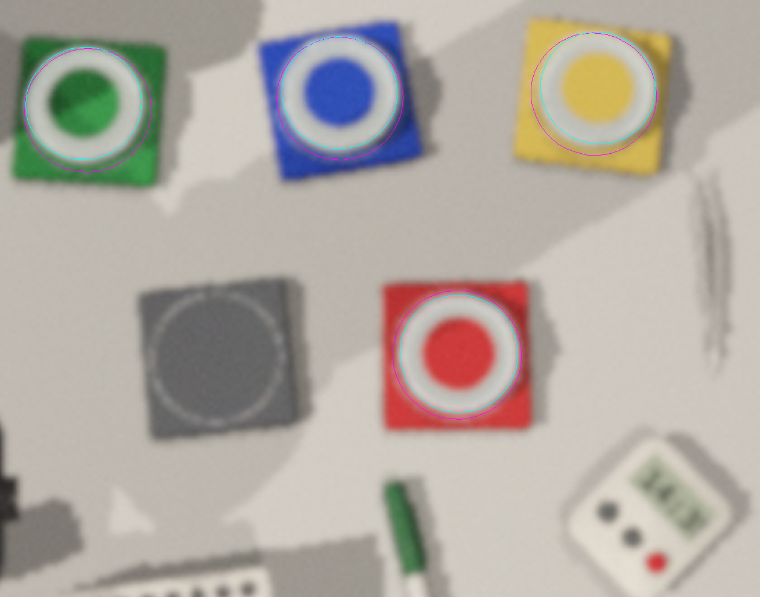

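All four dishes are within about 1 mm of their ring centres, the grey pad is empty, and the timer shows no sign of having been moved. Handing the job in.

```bash
python3 -c "
from plant import bot
print(bot.close_job())"
```

```text
the job is handed in; nothing more can be done
None
```

I moved all four dishes onto the pads of their own colour, each within about 1 mm of its ring centre by both cameras. The grey pad is empty, the timer was not touched, and I handed the job in at about 72 s. My first grasp closed above the dish because the real fingertips end about 31 mm short of the stated TCP; nothing moved, and I corrected for it.

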